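# Show the pin's marker to the inspection camera in a sprung mirror

### The job

Wind the brass key clockwise, a part turn at a time, until the steel pin with the orange marker band has risen fully out of its chuck. Then take the small mirror by its orange handle post, turn it until the camera sees the orange band near the middle of the mirror (the red pointer then points at the pin), and keep holding it there: the mirror springs back if let go, so the program finishes while still holding it. Leave everything else on the bench where it is.

Things in the scene. Friction and masses are not known exactly. Their poses are not given: they have to be found in the camera images.
- key (a joint): winding angle of the brass key, rad: 0 is run down, 4.0 is the end stop (pin fully up); starts between 0 and 0.5. It grows as the key turns clockwise seen from above. Each radian raises the pin 10 mm. The key turns against a light spring (turning it takes 0.07 to 0.11 N m) and stays where it is left.
- key_grip (a point): middle of the brass wing key's blade, on its vertical turning axis, 91 mm above the table: grip here from above. The blade is 40 mm long along this frame's x axis, 10 mm thick along its y axis, from 71 to 105 mm above the table; it turns with the key. It stands at one end of the silver lift box (170 x 85 mm, 55 mm high), 100 mm from the pin.
- marker (a point): centre of the orange marker band (17 mm across, 14 mm high) on the upright steel pin in the dark chuck at the other end of the lift box. The band starts 50 to 55 mm above the table, down in the chuck (its rim is at 62 mm), and is at 90 mm when fully raised; the pin ends 18 mm above the band's centre. It only moves straight up and down.
- mirror (a joint): turn of the mirror about its upright axis, rad: 0 at rest against its stop, up to 1.25; it grows anticlockwise seen from above. A spring always pulls it back to 0 (0.06 N m at rest, 0.19 N m at 1.25), so it must be held.
- mirror_centre (a point): centre of the mirror's reflecting face, on the mirror's upright turning axis, 90 mm above the table. x axis: the way the mirror faces (its normal); z up. The mirror is 66 mm wide and 56 mm high in a black frame (top at 120 mm), on the dark base plate that also carries the camera.
- mirror_handle (a point): grip point of the orange handle post: an upright round post 12 mm thick, from 64 to 126 mm above the table, this point at 112 mm. It stands 90 mm behind the mirror's face, straight back from mirror_centre (along minus the mirror's x axis), on a flat bar whose top is at 72 mm, and swings about mirror_centre with the mirror.
- camera_lens (a point): front of the lens of the fixed grey inspection camera, 90 mm above the table; it looks straight at mirror_centre, 123 mm away, and is fixed to the base plate.
- sightline (a point): the camera's line of sight after the mirror: origin at mirror_centre, x axis along the reflected line (level). It turns twice as far as the mirror. A flat red pointer low over the base plate, reaching 95 mm from the axis, lies along it. It points at the marker when the mirror's normal halves the angle between the directions from mirror_centre to camera_lens and to the marker.
- ring_gauge: bystander: steel ring 52 mm across, 22 mm high, on the table; origin under its centre
- block_case: bystander: wooden gauge-block case 100 x 55 mm, 22 mm high; origin under its centre
- caliper: bystander: digital caliper lying flat, 210 mm long, 15 mm high; origin under the middle of its beam
- pin_tray: bystander: blue tray 120 x 160 mm, 30 mm high; origin under its centre
- oil_jar: bystander: clear jar with black cap, 52 mm across, 85 mm high; origin under its centre
- plug_gauge: bystander: green-handled plug gauge lying flat, 120 mm long, 18 mm high; origin under its middle
- mug: bystander: white mug, 76 mm across, 90 mm high; origin under its centre
There are look-alikes about, which are no part of the job. Of the things that look like the part that bears key, the smaller one is meant.

How it is judged:
By the outcome, as a careful person would: the job done as asked, in the order asked, and still so for the second after the job is handed in, while the arm keeps its last pose, push and grip.
It also fails if it takes over 67 s, if anything falls off the work surface, if the arm or the gripper's body presses on something with over 40 N, if the wrist force passes 120 N, or if a joint passes its speed limit or range.

### The arm

A 6-joint arm with a two-finger parallel gripper is mounted at the origin on the work surface. World frame = base frame: x ahead of the robot, y to its left, z up, the work surface at z = 0. Lengths are in m, angles in rad, forces in N, time in s.
With the tool pointing down it reaches from about 0.3 to 0.825 m from the base axis. Payload 5.4 kg.
Tool frame: the origin (TCP) lies midway between the tips of the shut fingers; the grasp point (between the pads) lies 19 mm behind it; x points along the fingers, z is the direction in which the jaws open and shut, and the axes are right-handed (so a half turn about x gives the same grasp; the last joint's range is limited). The gripper opens to 92 mm and grips with 3 to 60 N. Pads are 20 mm wide; open, the fingers measure 128 mm over their backs; the gripper's body (75 mm by 189 mm) begins 69 mm behind the grasp point.
Start: joints at [1.014, 0.158, 1.597, -0, 1.386, -0.21], TCP at [0.195, 0.541, 0.177] pointing down, gripper open.
Joint ranges: [-2.91, 2.91], [-0.94, 2.29], [0.18, 2.7], [-1.29, 4.43], [0.17, 2.64], [-3, 3]. Speed limits (rad/s): [2.57, 2.57, 3.14, 3.14, 3.14, 3.14].

### API

Orientations are given as [roll, pitch, yaw] about the fixed x, y, z axes, in that order (R = Rz(yaw) Ry(pitch) Rx(roll)).
In Python, from workcell import get_obs, grab_frame, camera_info, workorder gives the robot as it stands. The module is installed in compiled form; this text tells all that it offers.
- The arm moves only by the tool play_rows, never from a script. Its argument "motion" is text: rows parted by semicolons, each of 5 numbers parted by spaces: the shift along the tool's x, y, z in m, then the turn about the tool's x in degrees, then the closure, from -1 (fully open) to 1 (shut). A call has 1 to 12 rows; each row shifts and turns the commanded pose from where the row before left it, along the tool's axes as they then stand; what a row does not reach is not made up. A row lasts 1/10 s, in which the tool goes at most 50 mm and 8.59 degrees, less where a joint would pass 70% of its speed; a pose out of reach is approached as far as the arm can. A call is refused whole if a number of a shift passes 0.05 or a number of a turn 8.59, either way. A call with a gripper value outside its range is refused whole. The fingers move at their own pace and stop on an object; "newtons" is the grip in N (left out, the last holds). Time passes only in rows, so rows that do not move let the fingers close. It gives the time, the measured TCP pose, the force and the opening at its end, in the units of the state.
- get_obs(): the state, without advancing time (a new reading comes with each control period).
- grab_frame(name): name is "side" or "top" or "wrist"; returns the picture (400x640x3 uint8, red, green, blue); there is no depth.
- camera_info(name): a dict with "K" (3x3 intrinsics, pixels), "xyz" and "orientation" of the camera in the world. Camera axes: x right, y down, z forward; pixel columns grow to the right and rows downward; lengths in m; the calibration is good to about 2 mm. A picture is of the moment at which its call begins: read the wrist's pose just before it. camera_info takes no time and is no camera call; for the wrist camera it gives the pose at the moment of the call.
- workorder.hand_in(): hands the job in, once; it reports no verdict.
The state is a dict: "time": time; "joint_positions": joint angles; "qd": joint speeds; "tau": joint torques, N m; "position": TCP position; "tool_rot": TCP orientation; "contact_force": force on the tool from outside, world axes, zero at the start; "ft_torque": the same for the moment, N m; "grip_width": opening from 0.0 (shut) to 1.0 (fully open).
Only numpy, scipy, OpenCV 4.12 (cv2) and the standard library are available. Lean on these libraries where they do the work, as an engineer would, in place of code of your own. Each camera call takes 0.05 s, during which the arm holds its last target. There are 200 camera calls.

## Working session

There is one attempt and no reset: what is moved stays moved. The work goes in short steps, Python scripts to look and compute and a tool call to move; the robot and the scene stay as the last step left them, time stands still between calls to the robot, and variables do not carry over. Pictures are saved under pics/ and viewed, about 8 in all and at most 12, crops included, and the job is handed in when it is done.

Besides the shell and the picture viewer there is one more tool, called after "Emit:" as name(argument=value, ...) on one line, values as JSON. play_rows: Moves the arm, as the interface text tells. Its arguments: {"type":"object","properties":{"motion":{"type":"string"},"newtons":{"type":"number"}},"required":["motion"]}

```bash
mkdir -p pics; cat > h.py <<'E'
import numpy as np,cv2
from scipy.spatial.transform import Rotation as R
from workcell import get_obs,grab_frame,camera_info,workorder
def cam(n):
    c=camera_info(n);return np.array(c["K"]),np.array(c["xyz"]),R.from_euler('xyz',c["orientation"]).as_matrix() if np.size(c["orientation"])==3 else np.array(c["orientation"])
def ray(c,uv):
    K,p,M=c;d=M@np.linalg.solve(K,[uv[0],uv[1],1]);return p,d/np.linalg.norm(d)
def atz(c,uv,z):
    p,d=ray(c,uv);return p+d*(z-p[2])/d[2]
def proj(c,X):
    K,p,M=c;q=K@(M.T@(np.array(X)-p));return q[:2]/q[2]
def tri(obs):
    A=np.zeros((3,3));b=np.zeros(3)
    for c,uv in obs:
        p,d=ray(c,uv);Q=np.eye(3)-np.outer(d,d);A+=Q;b+=Q@p
    X=np.linalg.solve(A,b);return X,[np.round(proj(c,X)-uv,1) for c,uv in obs]
def save(n,f,crop=None,s=1):
    im=grab_frame(n);cv2.imwrite('pics/raw_'+f+'.png',im[:,:,::-1])
    if crop: x,y,w,h=crop; im=im[y:y+h,x:x+w]
    cv2.imwrite('pics/'+f+'.png',cv2.resize(im[:,:,::-1],None,fx=s,fy=s,interpolation=cv2.INTER_CUBIC))
E
python3 - <<'E'
from h import *
for n in("top","side","wrist"): 
    print(n,camera_info(n)); save(n,n+"0",s=1.25)
print(get_obs())
E
```

```text
top {'K': array([[475.64822205,   0.        , 319.85364751],
       [  0.        , 475.64822205, 196.52092394],
       [  0.        ,   0.        ,   1.        ]]), 'xyz': array([0.29755875, 0.00832601, 1.33326676]), 'orientation': array([-2.97635347, -0.02164521, -1.56730527])}
side {'K': array([[449.26480624,   0.        , 319.54575728],
       [  0.        , 449.26480624, 198.96614812],
       [  0.        ,   0.        ,   1.        ]]), 'xyz': array([-0.00892852, -0.83132389,  0.69298507]), 'orientation': array([-2.11769411,  0.00621353, -0.57133385])}
wrist {'K': array([[310.80529688,   0.        , 323.55757856],
       [  0.        , 310.80529688, 199.40560519],
       [  0.        ,   0.        ,   1.        ]]), 'xyz': array([0.12540805, 0.56641354, 0.38452569]), 'orientation': array([2.87316255e+00, 1.31938591e-03, 1.22327870e+00])}
{'time': 0.15, 'joint_positions': array([ 1.01390105e+00,  1.58882211e-01,  1.59790112e+00, -1.72149730e-05,
        1.38618966e+00, -2.10092561e-01]), 'qd': array([ 0.00108795, -0.00129464, -0.00299218,  0.00087956,  0.00110384,
       -0.00018878]), 'tau': array([ 2.90963349e-06, -3.85915482e+01, -3.22434032e+01,  7.01886532e-02,
        3.51262651e-02, -1.15450403e-04]), 'position': array([0.19518177, 0.54031228, 0.17597849]), 'tool_rot': array([ 2.94375595,  1.56941588, -2.11543258]), 'contact_force': array([-0.48576181,  0.32272393, -0.38109206]), 'ft_torque': array([-0.02590278, -0.03264549, -0.04627895]), 'grip_width': 0.9981242053634998}
```

View pics/top0.png

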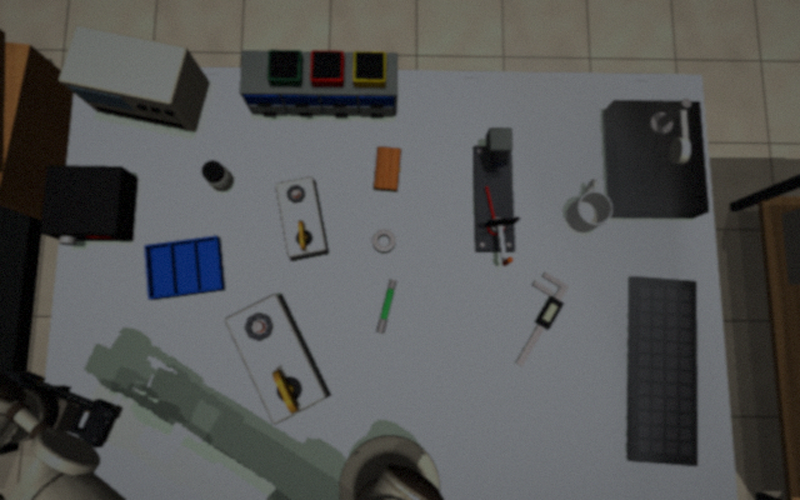

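View pics/side0.png

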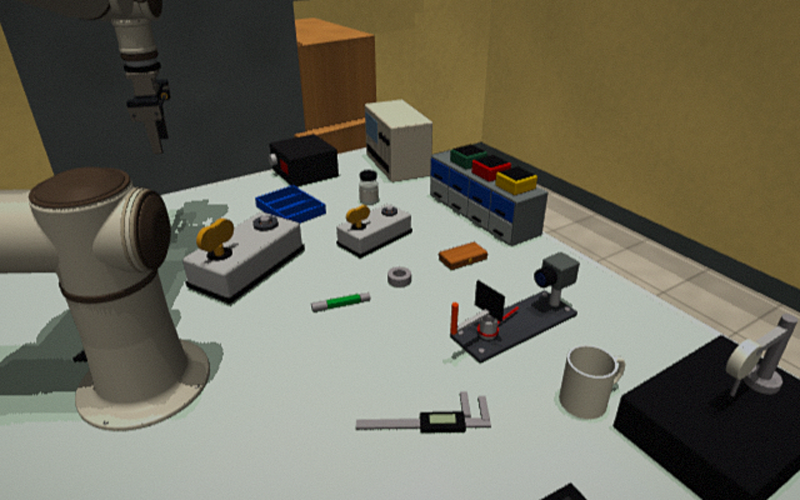

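Candidates in the top view are the small box with key (at about 303,235) and the large box with key (at about 287,390). The small one is about 165 mm long, so it fits 170 x 85 mm and is the smaller. The mirror stands at (497,223), its handle at (508,261) and the camera at (498,140). I'll confirm in enlarged crops.

```bash
python3 - <<'E'
import cv2,numpy as np
t=cv2.imread('pics/raw_top0.png');s=cv2.imread('pics/raw_side0.png')
def c(im,x,y,w,h,f): return cv2.resize(im[y:y+h,x:x+w],None,fx=f,fy=f,interpolation=cv2.INTER_CUBIC)
a=np.hstack([c(t,210,130,65,85,6),c(t,365,90,65,85,6)])   #390x510 each
b=np.hstack([c(s,260,155,80,55,5),c(s,350,195,80,55,5)])
cv2.imwrite('pics/ct.png',a);cv2.imwrite('pics/cs.png',np.vstack([c(s,260,150,100,65,6)[:, :600],]))
cv2.imwrite('pics/cs.png',np.vstack([c(s,260,150,130,55,5),c(s,345,195,130,60,5)]))
E
```

```text
(no output)
```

View pics/ct.png

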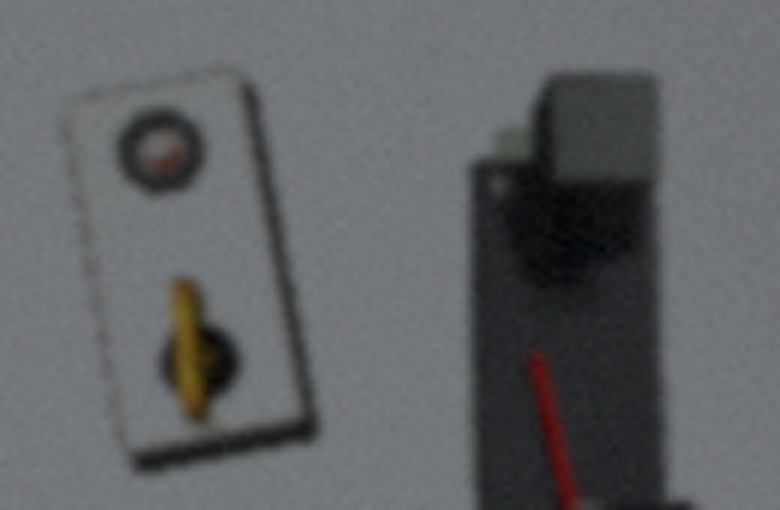

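View pics/cs.png

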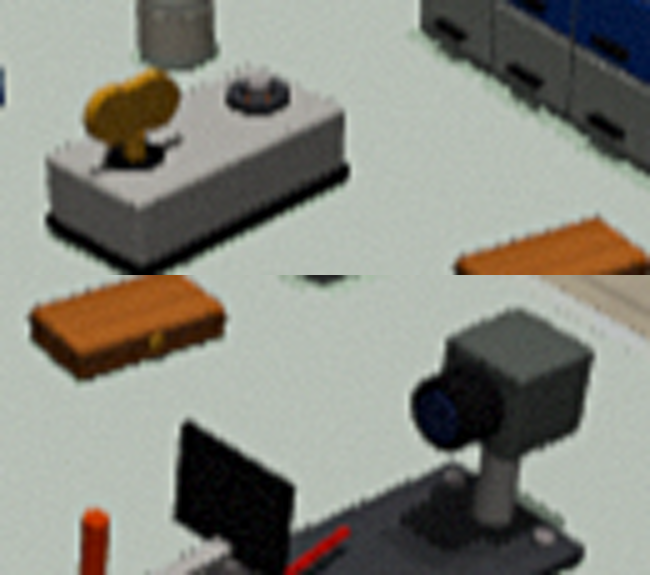

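The small box is confirmed: key blade at top (241.7,188.3) and side (286.4,170.6), with an orange-banded pin down in the chuck at top (236.7,154.7).

```bash
python3 - <<'E'
from h import *
t=cam("top");s=cam("side")
print("key",tri([(t,(241.7,188.3)),(s,(286.4,170.6))]))
e=[atz(t,(210+x/6,130+y/6),.1) for x,y in((183,285),(197,412))];print("blade",e,np.degrees(np.arctan2(*(e[1]-e[0])[1::-1])))
print("pin",tri([(t,(236.7,154.7)),(s,(312,166))]))
print("handle top",tri([(t,(508/1.25,261/1.25)),(s,(364,243))]))
print("mirror@.12",atz(t,(497/1.25,223/1.25),.118), "lens", atz(t,(365+210/6,90+(180)/6),.1))
c=cam("wrist");o=get_obs();M=R.from_euler('xyz',o['tool_rot']).as_matrix();print(M)
print("cam in tool",M.T@(c[1]-o['position']),M.T@c[2])
E
```

```text
key (array([0.52700369, 0.1886292 , 0.09015818]), [array([ 0.2, -0.5]), array([-0.5,  0.1])])
blade [array([0.5527255 , 0.19183698, 0.1       ]), array([0.49623105, 0.18400547, 0.1       ])] -172.10770942541984
pin (array([0.62453586, 0.2077485 , 0.06907666]), [array([ 0.4, -0.7]), array([-0.7,  0.1])])
handle top (array([ 0.47204752, -0.2423438 ,  0.1235571 ]), [array([ 0.7, -1.2]), array([-1.7,  0.4])])
mirror@.12 [ 0.54987391 -0.22060322  0.118     ] lens [ 0.71529247 -0.23432506  0.1       ]
[[-7.15217202e-04 -9.40465232e-01  3.39889153e-01]
 [-1.18071475e-03  3.39889797e-01  9.40464530e-01]
 [-9.99999047e-01  2.71324275e-04 -1.35351620e-03]]
cam in tool [-0.20865191  0.07453939  0.00059069] [[-2.75616836e-04 -2.65526928e-01  9.64103405e-01]
 [-7.18492157e-04 -9.64103140e-01 -2.65527060e-01]
 [ 9.99999704e-01 -7.65884463e-04  7.49440421e-05]]
```

Emit:
play_rows(motion="-0.045 0 0 0 -1; 0 -0.0393 -0.0198 0 -1; 0 -0.0393 -0.0198 0 -1; 0 -0.0393 -0.0198 0 -1; 0 -0.0393 -0.0198 0 -1; 0 -0.0393 -0.0198 0 -1; 0 -0.0393 -0.0198 0 -1; 0 -0.0393 -0.0198 0 -1; 0 -0.0393 -0.0198 0 -1; 0 -0.0393 -0.0198 0 -1; 0 -0.0393 -0.0198 0 -1; 0 -0.0393 -0.0198 0 -1")

```text
time: 1.35
position: [0.5288, 0.1874, 0.2215]
tool_rot: [1.681, 1.57, 2.905]
contact_force: [-0.2, -0.1, -0.6]
grip_width: 0.998
```

Emit:
play_rows(motion="0 0 0 -7 -1; 0 0 0 -7 -1; 0 0 0 -7 -1; 0 0 0 -7 -1; 0 0 0 0 -1; 0 0 0 0 -1")

```text
time: 1.95
position: [0.5278, 0.189, 0.2214]
tool_rot: [1.506, 1.57, -3.067]
contact_force: [0.4, 0.6, -0.6]
grip_width: 0.994
```

```bash
python3 - <<'E'
from h import *
o=get_obs();print(o);c=cam("wrist");save("wrist","w1",s=1.25)
for X in([.527,.1886,.091],[.6245,.2077,.062]):print(proj(c,X)*1.25)
E
```

```text
{'time': 1.95, 'joint_positions': array([ 1.28282879e-01,  9.43482672e-02,  1.57889754e+00,  2.68188610e-05,
        1.46883972e+00, -1.58156293e+00]), 'qd': array([ 8.01635540e-04, -8.40722837e-04, -3.09110482e-05,  7.58801661e-04,
       -1.77507981e-04, -4.26163318e-03]), 'tau': array([-4.37722402e-02, -3.65812647e+01, -3.28255677e+01, -1.86800648e-02,
        7.75133399e-02, -6.93826494e-02]), 'position': array([0.52780817, 0.18898569, 0.22144873]), 'tool_rot': array([ 1.50595452,  1.57030273, -3.06738771]), 'contact_force': array([ 0.35595891,  0.57186985, -0.60795269]), 'ft_torque': array([ 0.00640798, -0.00997963,  0.01930693]), 'grip_width': 0.9938873300413347}
[403.62090731 227.67418397]
[409.03286151 315.87279938]
```

View pics/w1.png

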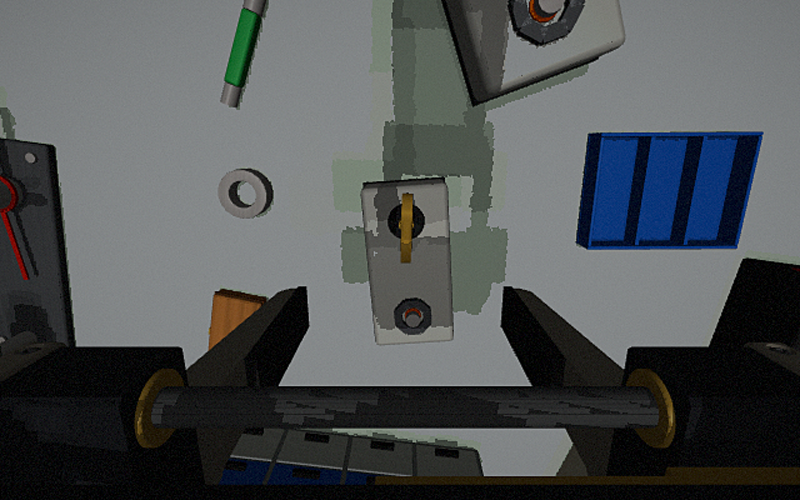

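The wrist view shows the blade at (405.5,228), lined up with the jaws and within about 1 mm of their centre. Next I descend and grip.

Emit:
play_rows(motion="0.05 0 0 0 -1; 0.05 0 0 0 -1; 0.03 0 0 0 -1; 0.019 0 0 0 -1; 0 0 0 0 -1; 0 0 0 0 1; 0 0 0 0 1; 0 0 0 0 1; 0 0 0 0 1; 0 0 0 0 1; 0 0 0 0 1; 0 0 0 0 1", newtons=30)

```text
time: 3.2
position: [0.528, 0.189, 0.0728]
tool_rot: [-1.834, 1.571, -0.121]
contact_force: [0.7, 1.0, 0.4]
grip_width: 0.416
```

```bash
python3 - <<'E'
from h import *
o=get_obs();print(o['position'],o['contact_force'],o['ft_torque'],o['grip_width']*92,o['joint_positions'][5])
E
```

```text
[0.52802134 0.1889523  0.07279272] [0.72472751 0.95035367 0.38757279] [ 0.048911    0.01816206 -0.02266053] 38.29589644192402 -1.5843672761980492
```

Emit:
play_rows(motion="0 0 0 0 1; 0 0 0 0 1; 0 0 0 0 1; 0 0 0 0 1; 0 0 0 0 1; 0 0 0 0 1; 0 0 0 0 1; 0 0 0 0 1")

```text
time: 4.0
position: [0.528, 0.189, 0.0727]
tool_rot: [2.423, 1.571, -2.147]
contact_force: [0.2, 0.8, -0.0]
grip_width: 0.005
```

```bash
cat > st.py <<'E'
from h import *
o=get_obs();print(o['position'],o['contact_force'],o['ft_torque'],o['grip_width']*92,o['joint_positions'][5], 'jawyaw',np.degrees(np.arctan2(*R.from_euler('xyz',o['tool_rot']).as_matrix()[1::-1,2])))
E
python3 st.py
```

```text
[0.52798173 0.18896438 0.07269159] [ 0.1708764   0.80730992 -0.00691015] [0.01986815 0.01092653 0.02173795] 0.4263503411109121 -1.584460304633133 jawyaw 98.13027294844463
```

The jaws shut on nothing, so I'll look.

```bash
python3 - <<'E'
from h import *
c=cam("wrist");save("wrist","w2")
t=cam("top");s=cam("side");save("side","s2");save("top","t2")
w=cv2.imread('pics/raw_w2.png')[60:360,120:520];w=cv2.resize(w,None,fx=1.5,fy=1.5)
a=cv2.resize(cv2.imread('pics/raw_s2.png')[130:220,240:360],None,fx=5,fy=5,interpolation=2)
cv2.imwrite('pics/v2.png',a[:450,:600]);cv2.imwrite('pics/v2w.png',w)
print(proj(c,[.527,.1886,.091])*1.5-np.array([180,90]))
for X in([.527,.1886,.091],[.528,.189,.0727],[.528,.189,.0917]): print((proj(s,X)-[240,130])*5)
h=np.hstack([cv2.resize(a,(400,300)),cv2.resize(w,(400,300))]);cv2.imwrite('pics/v2.png',np.vstack([h,cv2.resize(w,(800,600))[150:450]]))
E
```

```text
[303.81057142 255.13735946]
[229.3499771  202.15851917]
[231.94763164 229.41613303]
[230.47694951 200.36531516]
```

View pics/v2.png

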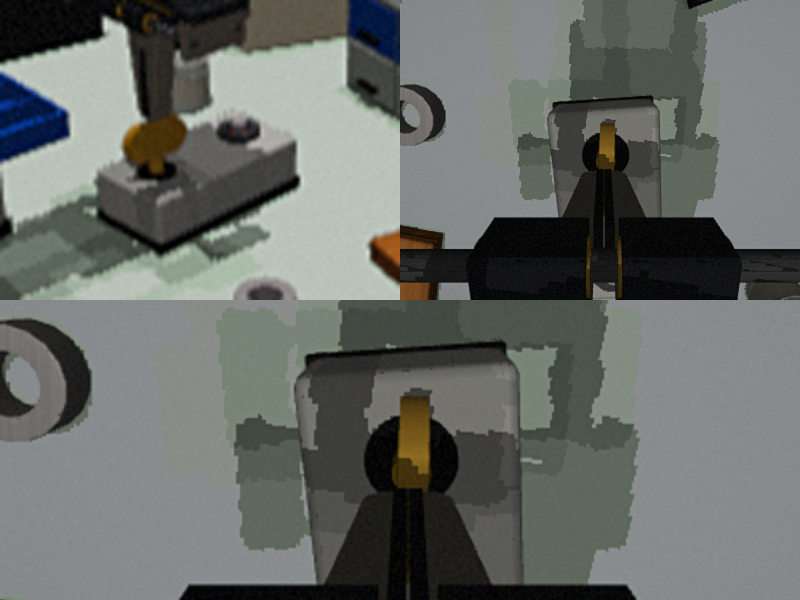

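```bash
python3 - <<'E'
from h import *
c=cam("wrist");s=cam("side");o=get_obs()
P=lambda X:((proj(c,X)-[120,60])*2+[0,150]).round()   # lower panel
S=lambda X:((proj(s,X)-[240,130])*5/1.5).round()
print("tcp",P(o['position']),S(o['position']))
u=np.array([np.cos(.14),np.sin(.14),0])
for k in(-.02,0,.02):
  for z in(.071,.105):
    X=np.array([.527,.1886,z])+k*u;print(k,z,P(X),S(X))
for z in (.055,.071,.105): print(z,atz(c,(327.5,182.5),z),atz(c,(327.5,229),z))
print("stem base wrist", atz(c,(412/2+120,(460-150)/2+60),.057))
print(atz(c,((305)/2+120,(358-150)/2+60-0),.055),atz(c,((520)/2+120,(358-150)/2+60),.055))
E
```

```text
tcp [406. 474.] [155. 153.]
-0.02 0.071 [405. 416.] [135. 162.]
-0.02 0.105 [405. 444.] [133. 127.]
0 0.071 [405. 470.] [154. 155.]
0 0.105 [405. 507.] [152. 120.]
0.02 0.071 [405. 522.] [172. 148.]
0.02 0.105 [405. 566.] [171. 113.]
0.055 [0.50281033 0.18880712 0.055     ] [0.53929615 0.19411794 0.055     ]
0.071 [0.49938782 0.18810683 0.071     ] [0.53329485 0.19304229 0.071     ]
0.105 [0.49211498 0.18661872 0.105     ] [0.52054207 0.19075652 0.105     ]
stem base wrist [0.52750005 0.19122466 0.057     ]
[0.4947724  0.14692668 0.055     ] [0.48369596 0.22488853 0.055     ]
```

```bash
python3 - <<'E'
import cv2,numpy as np
r=lambda im,x,y,w,h,W,H:cv2.convertScaleAbs(cv2.resize(im[y:y+h,x:x+w],(W,H),interpolation=cv2.INTER_CUBIC),alpha=1.6)
w=cv2.imread('pics/raw_w2.png');s=cv2.imread('pics/raw_s2.png');w1=cv2.imread('pics/raw_w1.png')
a=r(w,280,165,80,100,400,500);b=r(s,265,135,64,80,400,500)
cv2.imwrite('pics/v3.png',np.hstack([a,b]))
E
```

```text
(no output)
```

View pics/v3.png

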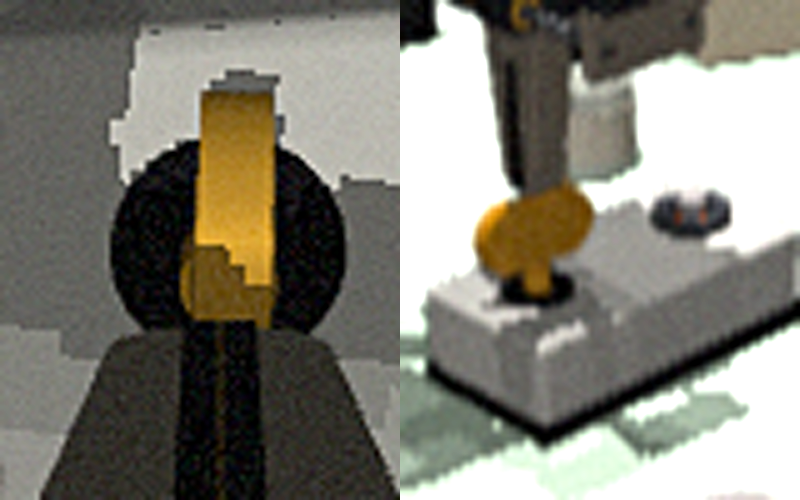

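Both views show the fingertips ending near z≈0.107, just above the blade top, though the reported TCP is 0.073. The w1 view agrees: the open tips appear about 35 mm nearer the camera than the stated TCP. So the real tips sit about 34 mm behind the reported TCP. I'll open, go lower and check.

Emit:
play_rows(motion="0 0 0 0 -1; 0 0 0 0 -1; 0 0 0 0 -1; 0 0 0 0 -1; 0 0 0 0 -1; 0 0 0 0 -1; 0 0 0 0 -1; 0.01 0 0 0 -1; 0.01 0 0 0 -1; 0.01 0 0 0 -1; 0 0 0 0 -1")

```text
time: 5.25
position: [0.526, 0.1887, 0.0402]
tool_rot: [1.557, 1.566, -3.014]
contact_force: [0.1, -0.2, -0.5]
grip_width: 0.941
```

Emit:
play_rows(motion="0 0 0 0 1; 0 0 0 0 1; 0 0 0 0 1; 0 0 0 0 1; 0 0 0 0 1; 0 0 0 0 1; 0 0 0 0 1; 0 0 0 0 1; 0 0 0 0 1; 0 0 0 0 1; 0 0 0 0 1; 0 0 0 0 1")

```text
time: 6.45
position: [0.5277, 0.1902, 0.0427]
tool_rot: [0.011, 1.569, 1.724]
contact_force: [-0.5, 5.9, 0.1]
grip_width: 0.109
```

```bash
python3 st.py; python3 - <<'E'
from h import *
save("wrist","w3");save("side","s3")
r=lambda im,x,y,w,h,W,H:cv2.convertScaleAbs(cv2.resize(im[y:y+h,x:x+w],(W,H),interpolation=cv2.INTER_CUBIC),alpha=1.6)
w=cv2.imread('pics/raw_w3.png');s=cv2.imread('pics/raw_s3.png')
cv2.imwrite('pics/v4.png',np.hstack([r(w,280,165,80,100,400,500),r(s,265,135,64,80,400,500)]))
E
```

```text
[0.52770951 0.19015226 0.04271023] [-0.53844364  5.92560701  0.09655987] [ 0.95643372  0.19272472 -0.05849116] 10.045681953073995 -1.5843017597281916 jawyaw 98.11523068344844
```

View pics/v4.png

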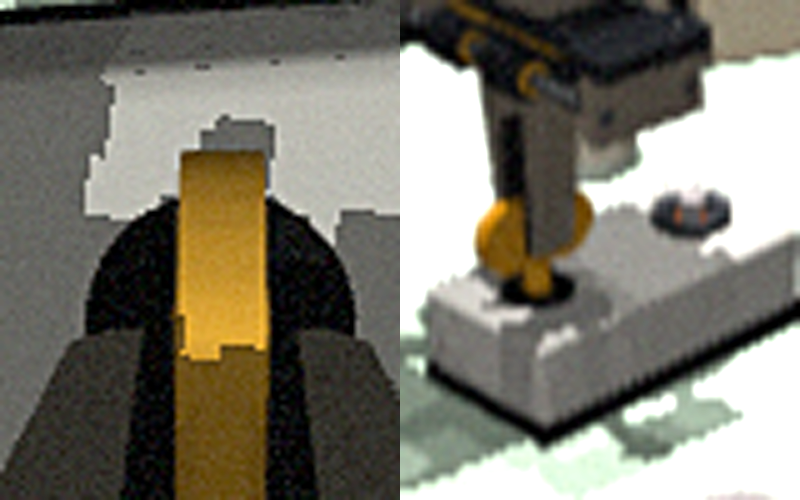

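The jaws hold the 10.0 mm blade. There is a small side offset of about 1.3 mm (6 N), which I'll take out before winding the first part turn.

Emit:
play_rows(motion="0 0 0.0015 0 1; 0 0 0 4 1; 0 0 0 8 1; 0 0 0 8 1; 0 0 0 8 1; 0 0 0 8 1; 0 0 0 8 1; 0 0 0 8 1; 0 0 0 8 1; 0 0 0 0 1; 0 0 0 0 1", newtons=40)

```text
time: 7.65
position: [0.5275, 0.1897, 0.0427]
tool_rot: [-2.756, 1.569, -2.087]
contact_force: [-2.8, -2.8, 2.5]
grip_width: 0.107
```

```bash
python3 st.py
```

```text
[0.52749623 0.18970558 0.04267547] [-2.75412125 -2.77682303  2.47086049] [-0.56640428  0.34293127 -0.0779049 ] 9.805621446598405 -0.5376517898127053 jawyaw 38.3200319771607
```

Emit:
play_rows(motion="0 0 0 4 1; 0 0 0 8 1; 0 0 0 8 1; 0 0 0 8 1; 0 0 0 8 1; 0 0 0 8 1; 0 0 0 8 1; 0 0 0 8 1; 0 0 0 0 1; 0 0 0 0 1")

```text
time: 8.65
position: [0.527, 0.1896, 0.0427]
tool_rot: [-2.075, 1.568, -2.453]
contact_force: [-3.9, -3.4, 4.0]
grip_width: 0.104
```

```bash
python3 st.py
```

```text
[0.5269784  0.18962414 0.04267489] [-3.89340885 -3.42502736  4.04261955] [-0.58895871  0.84925809 -0.08381516] 9.537148493977915 0.509934460371455 jawyaw -21.699691665127467
```

Emit:
play_rows(motion="0 0 0 4 1; 0 0 0 8 1; 0 0 0 8 1; 0 0 0 8 1; 0 0 0 8 1; 0 0 0 8 1; 0 0 0 8 1; 0 0 0 8 1; 0 0 0 8 1; 0 0 0 5 1; 0 0 0 0 1; 0 0 0 0 1")

```text
time: 9.85
position: [0.5267, 0.1902, 0.0427]
tool_rot: [-1.176, 1.568, -2.828]
contact_force: [-5.6, -1.4, 4.6]
grip_width: 0.106
```

```bash
python3 st.py
```

```text
[0.52667987 0.190174   0.0426999 ] [-5.63351658 -1.41165206  4.60181709] [-0.29101465  1.01857725 -0.04405744] 9.75099575752658 1.7839665042043558 jawyaw -94.69317280434
```

Emit:
play_rows(motion="0 0 0 3 1; 0 0 0 3 1; 0 0 0 3 1; 0 0 0 0 1; 0 0 0 0 1")

```text
time: 10.35
position: [0.5266, 0.1902, 0.0427]
tool_rot: [-1.074, 1.568, -2.884]
contact_force: [-5.1, -1.0, 5.1]
grip_width: 0.105
```

```bash
python3 st.py
```

```text
[0.52663008 0.19023409 0.0426593 ] [-5.081993   -0.96350179  5.14276415] [-0.24652481  0.94723224 -0.01472521] 9.6990238119532 1.941004337730639 jawyaw -103.69294758537814
```

Emit:
play_rows(motion="0 0 0 3 1; 0 0 0 3 1; 0 0 0 3 1; 0 0 0 0 1; 0 0 0 0 1")

```text
time: 10.85
position: [0.5267, 0.1903, 0.0427]
tool_rot: [-0.964, 1.568, -2.931]
contact_force: [-5.3, -0.9, 5.3]
grip_width: 0.106
```

```bash
python3 st.py
```

```text
[0.52666709 0.19031336 0.04265758] [-5.31806024 -0.89594679  5.27983735] [-0.20778762  1.0834047  -0.08190804] 9.774708312226124 2.097875330383445 jawyaw -112.68177647492419
```

Emit:
play_rows(motion="0 0 0 3 1; 0 0 0 3 1; 0 0 0 3 1; 0 0 0 0 1; 0 0 0 0 1")

```text
time: 11.35
position: [0.5267, 0.1904, 0.0427]
tool_rot: [-0.851, 1.568, -2.975]
contact_force: [-4.9, -1.0, 4.5]
grip_width: 0.106
```

```bash
python3 st.py; python3 - <<'E'
from h import *
save("wrist","w4");save("side","s4")
r=lambda im,x,y,w,h,W,H:cv2.convertScaleAbs(cv2.resize(im[y:y+h,x:x+w],(W,H),interpolation=cv2.INTER_CUBIC),alpha=1.6)
w=cv2.imread('pics/raw_w4.png');s=cv2.imread('pics/raw_s4.png')
cv2.imwrite('pics/v5.png',np.hstack([r(w,200,100,240,300,400,500),r(s,270,135,64,80,400,500)]))
E
```

```text
[0.52672245 0.19038781 0.0426805 ] [-4.94608671 -1.02229568  4.51326081] [-0.08741897  1.00791273 -0.04293773] 9.759459643330853 2.2549131784790415 jawyaw -121.6801840271297
```

View pics/v5.png

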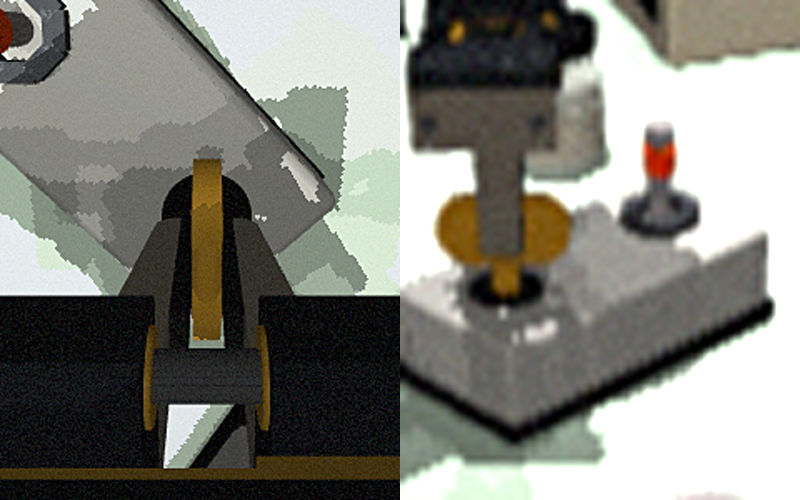

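The pin with its orange band is up, band centre at side (311.6,160.3), and the blade is still square in the jaws. Next I'll check the band height and look for the stop.

```bash
python3 - <<'E'
from h import *
s=cam("side")
for z in(.08,.085,.09,.095): print(z,proj(s,[.6245,.2077,z]))
im=cv2.imread('pics/raw_s4.png').astype(int)
m=(im[:,:,2]>im[:,:,1]*1.9)&(im[:,:,2]>70);ys,xs=np.nonzero(m[145:185,300:325]);print(xs.mean()+300,ys.mean()+145,len(xs),ys.min()+145,ys.max()+145)
E
```

```text
0.08 [311.20205721 162.9288727 ]
0.085 [311.17575245 161.44414031]
0.09 [311.14934657 159.95370027]
0.095 [311.12283898 158.45751963]
311.0416666666667 160.16666666666666 24 158 163
```

Emit:
play_rows(motion="0 0 0 3 1; 0 0 0 3 1; 0 0 0 0 1; 0 0 0 0 1; 0 0 0 0 1")

```text
time: 11.95
position: [0.5267, 0.1904, 0.0427]
tool_rot: [-0.783, 1.568, -3.011]
contact_force: [-5.3, -1.9, 4.2]
grip_width: 0.104
```

```bash
python3 st.py
```

```text
[0.52671644 0.19044189 0.04265109] [-5.25526799 -1.89343146  4.20523588] [-0.13835298  1.01375811 -0.00830315] 9.554931400154475 2.359539308955036 jawyaw -127.67463330477716
```

Emit:
play_rows(motion="0 0 0 2 1; 0 0 0 2 1; 0 0 0 0 1; 0 0 0 0 1; 0 0 0 0 1")

```text
time: 12.45
position: [0.5268, 0.1905, 0.0427]
tool_rot: [-0.65, 1.569, -2.948]
contact_force: [-5.5, -0.5, 4.3]
grip_width: 0.106
```

```bash
python3 st.py
```

```text
[0.52681062 0.1904748  0.04268149] [-5.47263081 -0.45399204  4.25484253] [-0.05184828  1.08558831  0.27643602] 9.743178675887686 2.4288906312758156 jawyaw -131.63752372067867
```

Emit:
play_rows(motion="0 0 0 2 1; 0 0 0 0 1; 0 0 0 0 1")

```text
time: 12.75
position: [0.5268, 0.1905, 0.0427]
tool_rot: [-0.563, 1.569, -2.895]
contact_force: [-4.8, -0.9, 4.6]
grip_width: 0.101
```

```bash
python3 st.py; python3 - <<'E'
from h import *
save("side","s5")
s=cam("side")
im=cv2.imread('pics/raw_s5.png').astype(int)
m=(im[:,:,2]>im[:,:,1]*1.9)&(im[:,:,2]>70);ys,xs=np.nonzero(m[145:185,300:325]);print(xs.mean()+300,ys.mean()+145,len(xs),ys.min()+145,ys.max()+145)
E
```

```text
[0.52677817 0.19045134 0.04265907] [-4.83671473 -0.92109379  4.55775066] [-0.10837223  1.03912566  0.41682939] 9.321814084839536 2.463434761772533 jawyaw -133.61110499172278
311.0 159.82608695652175 23 158 162
```

Stop reached: the torque rises from 0 to 0.28 to 0.42 N m, and the band is at z≈0.0905. I'll release and lift away, turning the jaws for the mirror handle.

Emit:
play_rows(motion="0 0 0 -2 1; 0 0 0 0 1; 0 0 0 0 -1; 0 0 0 0 -1; 0 0 0 0 -1; 0 0 0 0 -1; 0 0 0 0 -1; 0 0 0 0 -1; -0.05 0 0 0 -1; -0.05 0 0 -8 -1; -0.04 0 0 -8 -1; 0 0 0 -8 -1")

```text
time: 14.0
position: [0.5323, 0.1911, 0.1905]
tool_rot: [2.009, 1.557, 0.132]
contact_force: [-0.5, -0.2, 0.1]
grip_width: 0.954
```

Emit:
play_rows(motion="0 0 0 -8 -1; 0 0 0 -8 -1; 0 0 0 -8 -1; 0 0 0 0 -1")

```text
time: 14.4
position: [0.5278, 0.1905, 0.1827]
tool_rot: [2.217, 1.571, 0.754]
contact_force: [0.9, 0.2, 1.3]
grip_width: 1.0
```

```bash
python3 st.py; python3 - <<'E'
from h import *
o=get_obs();M=R.from_euler('xyz',o['tool_rot']).as_matrix()
print(M.T@(np.array([.472,-.242,.185])-o['position']))
im=grab_frame("side").astype(int)[:,:,::-1]
m=(im[:,:,2]>im[:,:,1]*1.9)&(im[:,:,2]>70);ys,xs=np.nonzero(m[145:185,300:325]);print(xs.mean()+300,ys.mean()+145,len(xs))
t=cam("top");c=lambda x,y:(365+x/6,90+y/6)
E
```

```text
[0.527761   0.19050513 0.18269824] [0.93597754 0.20314911 1.32161062] [-0.07331514  0.17060137  0.01159258] 91.96590955249553 1.5943209638941167 jawyaw -83.8411886868185
[-0.00233309 -0.10184015  0.42402643]
311.0 159.9090909090909 22
```

Emit:
play_rows(motion="0 -0.0102 0.0424 0 -1; 0 -0.0102 0.0424 0 -1; 0 -0.0102 0.0424 0 -1; 0 -0.0102 0.0424 0 -1; 0 -0.0102 0.0424 0 -1; 0 -0.0102 0.0424 0 -1; 0 -0.0102 0.0424 0 -1; 0 -0.0102 0.0424 0 -1; 0 -0.0102 0.0424 0 -1; 0 -0.0102 0.0424 0 -1; 0 0 0 0 -1; 0 0 0 0 -1")

```text
time: 15.65
position: [0.4714, -0.2423, 0.1825]
tool_rot: [-3.062, 1.57, 1.753]
contact_force: [-0.0, 1.1, -0.3]
grip_width: 0.999
```

```bash
python3 st.py; python3 - <<'E'
from h import *
save("wrist","w6",s=1.25);save("top","t6");save("side","s6")
c=cam("wrist");print(proj(c,[.472,-.2423,.1236])*1.25)
E
```

```text
[ 0.47139385 -0.24234467  0.18254121] [-0.02561     1.07526564 -0.34547125] [ 0.0056216   0.17795436 -0.00174995] 91.94259423319986 0.7644417034435609 jawyaw -84.10491955133595
[407.56389409 251.37120997]
```

View pics/w6.png

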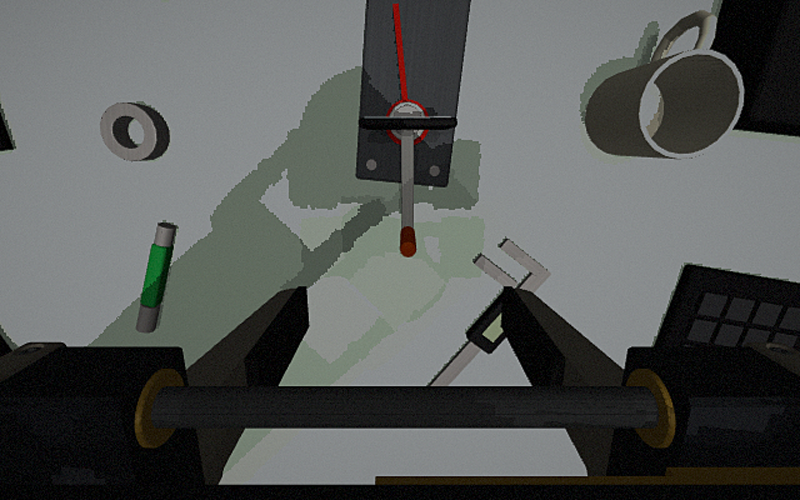

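The handle top is at (408,248), the mirror frame's top edge runs from (360,120) to (457,124), and the red pointer tip is at (395,5).

```bash
python3 - <<'E'
from h import *
c=cam("wrist");w=lambda x,y,z:atz(c,(x/1.25,y/1.25),z)
az=lambda d:np.degrees(np.arctan2(d[1],d[0]))
H=w(408,248,.126);print("H",H)
a,b=w(360,120,.12),w(457,124,.12);M=(a+b)/2;print("frame",a,b,M,np.linalg.norm(a-b),az(a-b)-90)
print("H->M",np.linalg.norm((M-H)[:2]),az(M-H))
print("ring .05-.06",w(408,122,.05),w(408,122,.06))
P=w(395,5,.03);Q=w(405,95,.03);print("pointer",P,az(P-Q),np.linalg.norm((P-M)[:2]),az(P-M))
for l,r in(((366,0),(357,178)),((470,0),(449,185))): print("plate",az(w(*l,.01)-w(*r,.01)))
# top-view camera box for reference
im=cv2.imread('pics/raw_t6.png');cv2.imwrite('pics/t6c.png',cv2.convertScaleAbs(cv2.resize(im[90:190,355:435],None,fx=6,fy=6,interpolation=2),alpha=2))
t=cam("top");print([proj(t,M),proj(t,H)])
E
```

```text
H [ 0.47516539 -0.24224725  0.126     ]
frame [ 0.55764972 -0.20120158  0.12      ] [ 0.56200668 -0.26556285  0.12      ] [ 0.5598282  -0.23338221  0.12      ] 0.06450857381357798 3.8727520460757034
H->M 0.08512567580776861 5.977655534390769
ring .05-.06 [ 0.56319009 -0.23321007  0.05      ] [ 0.56270438 -0.23318189  0.06      ]
pointer [ 0.65401631 -0.21265479  0.03      ] 12.919473720498257 0.09644183091016098 12.410919815537861
plate 1.3410199013795825
plate 1.3204278175193898
[array([402.51651873, 174.55529776]), array([407.22061632, 206.26914678])]
```

View pics/t6c.png

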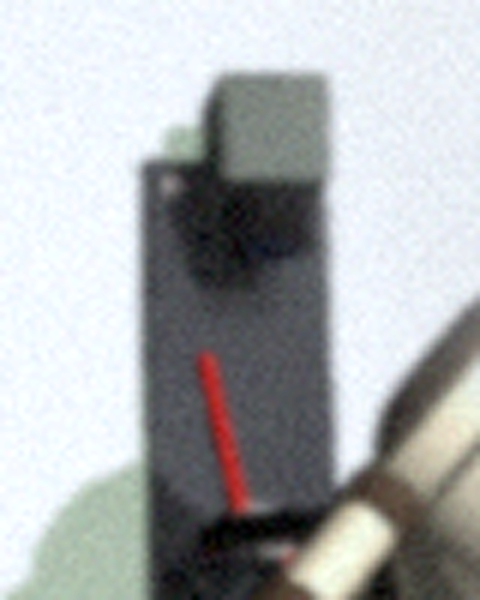

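Mirror centre ≈ (0.5627,-0.233), normal at rest ≈ 5.5°. The marker's bearing is 82°, so the normal is needed at about 40.8°, a turn of about 35°. Now I grip the handle.

Emit:
play_rows(motion="0 0.002 0 0 -1; 0.04 0 0 0 -1; 0.04 0 0 0 -1; 0.025 0 0 0 -1; 0.0155 0 0 0 -1; 0 0 0 0 1; 0 0 0 0 1; 0 0 0 0 1; 0 0 0 0 1; 0 0 0 0 1; 0 0 0 0 1; 0 0 0 0 1", newtons=25)

```text
time: 17.0
position: [0.4737, -0.2419, 0.0624]
tool_rot: [0.695, 1.57, -0.769]
contact_force: [-0.7, -0.6, -0.0]
grip_width: 0.415
```

Emit:
play_rows(motion="0 0 0 0 1; 0 0 0 0 1; 0 0 0 0 1; 0 0 0 0 1; 0 0 0 0 1; 0 0 0 0 1")

```text
time: 17.6
position: [0.4738, -0.2436, 0.0623]
tool_rot: [0.101, 1.567, -1.362]
contact_force: [-0.2, -6.1, -2.5]
grip_width: 0.128
```

```bash
python3 st.py; python3 - <<'E'
from h import *
t=cam("top")
for x,y in((270,130),(275,182)): 
  X=atz(t,(355+x/6,90+y/6),.12);d=X-[.5627,-.233,0];print(X,np.degrees(np.arctan2(d[1],d[0])))
E
```

```text
[ 0.47379193 -0.24358211  0.06230624] [-0.23112027 -6.07256007 -2.54202289] [-1.01948046  0.13030596  0.00120355] 11.775245070324944 0.7643104833448824 jawyaw -83.87284336755292
[ 0.73175695 -0.23095535  0.12      ] 0.6929264739353349
[ 0.70761542 -0.23259954  0.12      ] 0.1583318639104892
```

The handle is held at 11.8 mm. The post's position gives a rest normal of 6.8°, which agrees with the pointer at 12.6° and the camera bearing of about 1°. I'll swing it about 35°.

Emit:
play_rows(motion="0 0.0003 0.0078 -5 1; 0 0.0003 0.0078 -5 1; 0 0.0003 0.0078 -5 1; 0 0.0003 0.0078 -5 1; 0 0.0003 0.0078 -5 1; 0 0.0003 0.0078 -5 1; 0 0.0003 0.0078 -5 1; 0 0 0 0 1; 0 0 0 0 1; 0 0 0 0 1")

```text
time: 18.6
position: [0.4938, -0.2918, 0.0622]
tool_rot: [-1.84, 1.568, -2.696]
contact_force: [-4.6, -3.6, 2.1]
grip_width: 0.119
```

```bash
python3 st.py; python3 - <<'E'
from h import *
o=get_obs();d=np.array([.5627,-.233])-o['position'][:2];print(np.linalg.norm(d),np.degrees(np.arctan2(d[1],d[0])))
save("wrist","w7",s=1.25);save("top","t7");save("side","s7")
c=cam("wrist");s=cam("side");t=cam("top")
for n,cc in(("w",c),("s",s),("t",t)):
  for a in(0,82):
    print(n,a,[proj(cc,[.5627+k*np.cos(np.radians(a)),-.233+k*np.sin(np.radians(a)),.03]).round(1) for k in(.03,.095)])
def reds(f):
    im=cv2.imread(f).astype(int);return (im[:,:,2]>im[:,:,1]*1.9)&(im[:,:,2]>60)
for n,cc,f in(("w",c,'pics/raw_w7.png'),("s",s,'pics/raw_s7.png'),("t",t,'pics/raw_t7.png')):
  m=reds(f);ys,xs=np.nonzero(m)
  X=np.array([atz(cc,(x,y),.03) for x,y in zip(xs,ys)])-[.5627,-.233,0]
  r=np.hypot(X[:,0],X[:,1]);k=(r>.045)&(r<.105);a=np.degrees(np.arctan2(X[k,1],X[k,0]))
  print(n,k.sum(),np.histogram(a,bins=range(-180,181,20)),np.median(a[(a>55)&(a<110)]))
v=cv2.hconcat([cv2.resize(cv2.imread('pics/raw_s7.png')[190:300,340:480],(400,314),interpolation=2),cv2.resize(cv2.imread('pics/raw_w7.png'),(400,314))])
cv2.imwrite('pics/v7.png',cv2.convertScaleAbs(v,alpha=1.5))
E
```

```text
[ 0.49376293 -0.29177436  0.06219443] [-4.55461779 -3.63199753  2.14003608] [-0.60628628  0.99215014 -0.04552668] 10.906637229670551 0.1133749019867773 jawyaw -49.00918051899369
0.0905910871218749 40.45024151315921
w 0 [array([352.6,  58.8]), array([417.9, -20.5])]
w 82 [array([297.5,  58.9]), array([232.3, -20.2])]
s 0 [array([399.3, 256.4]), array([419.8, 247.1])]
s 82 [array([382.5, 253.5]), array([368.7, 238.7])]
t 0 [array([395.9, 169.8]), array([395.4, 147.5])]
t 82 [array([385.6, 178.7]), array([362.6, 175.4])]
w 409 (array([  0,  24,  38,   0,   0,   0,   0,   0,   0,   0,   0,   0, 320,
        27,   0,   0,   0,   0]), array([-180, -160, -140, -120, -100,  -80,  -60,  -40,  -20,    0,   20,
         40,   60,   80,  100,  120,  140,  160,  180])) 78.08265326271135
s 26 (array([ 0, 15,  2,  0,  0,  0,  0,  0,  0,  0,  0,  0,  2,  7,  0,  0,  0,
        0]), array([-180, -160, -140, -120, -100,  -80,  -60,  -40,  -20,    0,   20,
         40,   60,   80,  100,  120,  140,  160,  180])) 81.25349848716965
t 16 (array([0, 0, 0, 0, 0, 0, 0, 0, 0, 0, 0, 0, 7, 9, 0, 0, 0, 0]), array([-180, -160, -140, -120, -100,  -80,  -60,  -40,  -20,    0,   20,
         40,   60,   80,  100,  120,  140,  160,  180])) 80.22971461647309
```

View pics/v7.png

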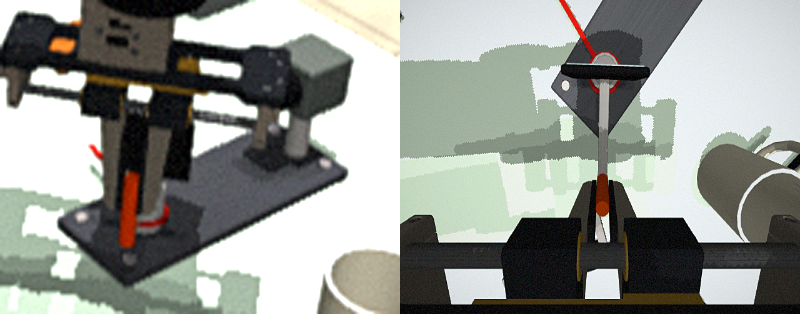

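The post is still held, with the mirror and red pointer swung round. Now I refine the pointer direction with line fits.

```bash
python3 - <<'E'
from h import *
for n in("wrist","top"):
  c=cam(n);im=cv2.imread('pics/raw_%s7.png'%n[0]).astype(int);m=(im[:,:,2]>im[:,:,1]*1.9)&(im[:,:,2]>60);ys,xs=np.nonzero(m)
  for z in(.012,.02,.03,.045):
    X=np.array([atz(c,(x,y),z) for x,y in zip(xs,ys)])-[.5627,-.233,0]
    r=np.hypot(X[:,0],X[:,1]);a=np.degrees(np.arctan2(X[:,1],X[:,0]));k=(r>.035)&(r<.115)&(a>50)&(a<110);Y=X[k,:2].astype(np.float32)
    v=cv2.fitLine(Y,cv2.DIST_HUBER,0,.01,.01).ravel();v[:2]*=np.sign(v[1])
    off=(v[2:]@np.array([-v[1],v[0]]))*1000
    print(n,z,k.sum(),"az %.1f offset %.1fmm rmax %.3f"%(np.degrees(np.arctan2(v[1],v[0])),off,r[k].max()))
# rest: same method on w6 / t6 not stored pose
d=np.array([.6245,.2077])-[.5627,-.233];print(np.degrees(np.arctan2(d[1],d[0])))
E
```

```text
wrist 0.012 495 az 78.9 offset -1.6mm rmax 0.083
wrist 0.02 479 az 78.9 offset -1.2mm rmax 0.080
wrist 0.03 458 az 78.9 offset -0.9mm rmax 0.076
wrist 0.045 424 az 78.9 offset -0.2mm rmax 0.071
top 0.012 23 az 80.6 offset -4.7mm rmax 0.087
top 0.02 23 az 80.6 offset -2.9mm rmax 0.088
top 0.03 23 az 80.6 offset -0.5mm rmax 0.089
top 0.045 23 az 80.6 offset 2.9mm rmax 0.090
82.01738383423451
```

The pointer reads 79–80° against a target of 82°, so I turn the mirror about 1.3° more.

Emit:
play_rows(motion="0 0 0.0021 -1.3 1; 0 0 0 0 1; 0 0 0 0 1; 0 0 0 0 1; 0 0 0 0 1")

```text
time: 19.25
position: [0.4951, -0.2933, 0.0622]
tool_rot: [-1.858, 1.568, -2.691]
contact_force: [-5.1, -2.9, 2.2]
grip_width: 0.121
```

```bash
python3 st.py; python3 - <<'E'
from h import *
o=get_obs();d=np.array([.5627,-.233])-o['position'][:2];print(np.linalg.norm(d),np.degrees(np.arctan2(d[1],d[0])))
for n in("wrist","top"):
  c=cam(n);im=grab_frame(n).astype(int)[:,:,::-1];m=(im[:,:,2]>im[:,:,1]*1.9)&(im[:,:,2]>60);ys,xs=np.nonzero(m)
  X=np.array([atz(c,(x,y),.025) for x,y in zip(xs,ys)])-[.5627,-.233,0]
  r=np.hypot(X[:,0],X[:,1]);a=np.degrees(np.arctan2(X[:,1],X[:,0]));k=(r>.035)&(r<.115)&(a>50)&(a<110)
  v=cv2.fitLine(X[k,:2].astype(np.float32),cv2.DIST_HUBER,0,.01,.01).ravel();v[:2]*=np.sign(v[1])
  p=v[2:]+[.5627,-.233];q=np.array([.6245,.2077])-p;print(n,np.degrees(np.arctan2(v[1],v[0])),"miss at pin mm",(v[0]*q[1]-v[1]*q[0])*1000)
im=grab_frame("side").astype(int)[:,:,::-1]
m=(im[:,:,2]>im[:,:,1]*1.9)&(im[:,:,2]>70);ys,xs=np.nonzero(m[145:185,300:325]);print("band",xs.mean()+300,ys.mean()+145,len(xs))
E
```

```text
[ 0.49508313 -0.29329589  0.06218727] [-5.10687425 -2.94324798  2.17318276] [-0.59687863  1.02060436 -0.05451515] 11.139140425660232 0.09025076310240836 jawyaw -47.70462755144474
0.0905960007561727 41.72429821259088
wrist 81.59611 miss at pin mm 4.455075206456577
top 82.1776 miss at pin mm -0.5462280487161866
band 311.0 159.82608695652175 23
```

Handle (82.4°), wrist (81.6°) and top (82.2°) readings all sit around the 82.0° target, and the band is still at full height. Handing in while holding.

```bash
python3 -c "
from workcell import workorder; print(workorder.hand_in())"
```

```text
the job is handed in; nothing more can be done
None
```

I wound the small lift box's key clockwise to its end stop, then turned the mirror onto the pin. The job was handed in at about 19.4 s with the gripper still holding the mirror's handle.

- **Key:** I wound it about 230° in one grip, as a series of part turns. At the end the torque rose to 0.28, then 0.42 N m, which marks the stop. The side view puts the orange band at about 90 mm, and that had not changed after I let go of the key or at the last check.
- **Mirror:** it is turned about 35°. The bearing from the mirror to the pin is 82.0°. The pointer read 81.6° from the wrist camera and 82.2° from the top camera, and the handle position gives 82.4°. That is a miss of about 0.5 to 4.5 mm at the pin. I did not have the inspection camera's own view, so the band in the mirror is inferred from these angles.
- **Disagreement with the interface text:** the fingertips really end about 30 to 34 mm short of the reported TCP. My first grip closed just above the key for that reason. I corrected it from the images and gripped lower, both for the key and for the handle.
- **Other things on the bench:** I touched nothing but the key and the handle. I did not take a separate last picture of the bystanders.

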